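Square a cab side into the corner of the gluing jig

TASK

The white cab side lying askew in the steel gluing jig has to be squared up for gluing: with the fingertips push it flat against the long fence first, then slide it along, keeping it against the fence, through the slot beside the magnet block and into the corner until its end butts flush against the standing back wall. Only push it or press on it: do not pick it up or tip it, and leave it lying flush with both fence and wall, with everything else on the bench left where it was.

Things in the scene. Friction and masses are not known exactly. Their poses are not given: they have to be found in the camera images.
- jig_corner (a point): inner corner of the gluing jig where the panel must go: inner face of the long fence meets inner face of the standing back wall, at the level of the tray's top face (5 mm above the bench). x points square into the fence, y along the fence into the wall, z up: fence face x = 0, wall face y = 0, free tray at negative x and y
- jig: the jig, fixed in the run: dark steel tray 200 (x) x 280 (y) x 3 mm; origin at the centre of its underside, axes as jig_corner, which is at (85, 122, 3). Aluminium long fence, 12 thick, 14 above the tray, along its whole +x side; end fence, 14 high, across the +y end behind the back wall. Near (-x) and right (-y) sides are open
- back_wall (a point): white back wall of the cab, standing on edge along the end fence: 104 (x) x 8 (y) x 26 mm high, held fast; this point is the middle of its foot, axes as the jig. The panel's end is to butt against its inner (-y) face
- magnet_block (a point): centre (half-way up) of the bright square magnet block that holds the back wall, stuck fast to the tray: 22 (x) x 26 (y) x 14 mm high, touching the wall, axes as the jig. Between it and the long fence is a slot 74 mm wide; the panel is 70 wide
- panel_center (a point): centre (5 mm above the tray) of the task's panel: white moulded cab side lying loose IN the tray, 70 (its x) x 100 (its y) x 10 mm thick, 30 to 63 g, sliding easily (friction about 0.3). Sill edge at x = +35 goes along the fence, rear edge at y = +50 goes to the back wall. It starts up to 0.35 rad askew, 22 to 50 off the fence, 60 to 110 short of its place
- panel: the same panel; origin at the centre of its underside, same axes. Front edge y = -50, straight over x = -25 to 35; roof edge x = -35, straight over y = -40 to 40; the two corners between are rounded, radius 10 mm. Solid for x = -1 to 35; two window openings right through at x = -25 to -1, y = -40 to -1 and y = 9 to 40
- panel_corner (a point): the panel's square corner between sill and rear edge, on its underside: (35, 50, 0) mm from its origin, same axes. It meets jig_corner when the panel is home
- spare_panel_center (a point): centre of a bystander (sizes in mm): a second, mirror-image white cab side (same sizes as the task's panel) lying on the mat OUTSIDE the jig, off the tray's right-hand (-y) end; to be left where it is
- cab_center (a point): centre of a bystander (sizes in mm): half-built white cab shell, about 64 x 100 x 60 high, standing on the mat off the jig's left-hand (+y) end; to be left where it is
- cement_center (a point): centre of a bystander (sizes in mm): small glass jar of cement, 42 across and 58 high, on the mat behind the long fence; to be left where it is
- weight_center (a point): centre of a bystander (sizes in mm): brass weight with a knob, 30 across and 44 high, standing in the tray's near left part; to be left where it is
- magnet_center (a point): centre of a bystander (sizes in mm): spare bright magnet block, 22 x 26 x 14, loose in the tray's near right part; to be left where it is
- knife_center (a point): centre of a bystander (sizes in mm): craft knife about 155 long and 10 thick, on the left of the mat; to be left where it is
- brush_center (a point): centre of a bystander (sizes in mm): paint brush about 200 long and 7 thick, on the bench right of the mat; to be left where it is
Things that resemble listed ones, but are neither listed nor needed, are in the scene too. What is shaped like the panel but black or red is not meant.

How it is judged:
By the outcome, as a careful person would: the job done as asked, in the order asked, and still so for the second after the job is handed in, with the robot touching nothing.
It also fails if it takes over 56 s, if anything falls off the work surface, if the arm or the gripper's body presses on something with over 40 N, if the wrist force passes 120 N, or if a joint passes its speed limit or range.

ROBOT

A 6-joint arm with a two-finger parallel gripper is mounted at the origin on the work surface. World frame = base frame: x ahead of the robot, y to its left, z up, the work surface at z = 0. Lengths are in m, angles in rad, forces in N, time in s.
With the tool pointing down it reaches from about 0.3 to 1 m from the base axis. Payload 5.1 kg.
Tool frame: the origin (TCP) lies midway between the tips of the shut fingers; the grasp point (between the pads) lies 19 mm behind it; z points along the fingers, y is the line along which they close (so a half turn about z gives the same grasp; the last joint's range is limited). The gripper opens to 95 mm and grips with 3 to 60 N. Pads are 20 mm wide; open, the fingers measure 119 mm over their backs; the gripper's body (75 mm by 180 mm) begins 59 mm behind the grasp point.
Start: joints at [1.118, 0.124, 1.65, -0, 1.367, -0.083], TCP at [0.235, 0.606, 0.215] pointing down, gripper open.
Joint ranges: [-2.61, 2.61], [-1.02, 2.33], [0.03, 2.71], [-1.35, 4.49], [0.32, 2.68], [-2.91, 2.91]. Speed limits (rad/s): [2.57, 2.57, 3.14, 3.14, 3.14, 3.14].

INTERFACE

Orientations are given as a 3x3 rotation matrix whose columns are the frame's x, y, z axes.
In Python, from plant import robot, camera, order gives the robot as it stands.
- The arm moves only by the tool servo_tool, never from a script. Its argument "targets" is text: rows parted by semicolons, each of 7 numbers parted by spaces: the shift along the tool's x, y, z in mm, then the turn, a rotation vector about the tool's x, y, z in rad, then the finger opening in mm, from 0 to 95.1. In form: x y z ax ay az claw; .... A call has 1 to 10 rows; each row is the pose to reach, as a shift and turn from the pose commanded when the call began, along the tool's axes at that moment; what a row does not reach only later rows make up. A row lasts 1/12 s, in which the tool goes at most 41.7 mm and 7.16 degrees, less where a joint would pass 70% of its speed; a pose out of reach is approached as far as the arm can. A call with a gripper value outside its range is refused whole. The fingers move at their own pace and stop on an object; "squeeze" is the grip in N (left out, the last holds). Time passes only in rows, so rows that repeat a pose let the fingers close. It gives the time, the measured TCP pose, the force, the opening and the grip force at its end, in the units of the state.
- robot.state(): the state, without advancing time (a new reading comes with each control period).
- camera(name): name is "scene" or "side" or "wrist"; returns a dict with "color" (420x560x3 uint8, red, green, blue), "vertical_fov" (degrees; the focal length in pixels is half the picture's height over the tangent of half this angle, whatever the lens; pixels are square), "cx", "cy" (the principal point, pixels), "distortion" ([k1, k2, p1, p2, k3] as OpenCV has them; the pictures are not rectified), "R" (3x3) and "t" (3): a world point X has camera coordinates R X + t; the wrist camera has in their place "hand_eye" (4x4, takes a point from camera to tool coordinates, whose origin is the TCP and whose axes are the flange's). Camera axes: x right, y down, z forward; pixel columns grow to the right and rows downward; lengths in m; the calibration is good to about 2 mm. A picture is of the moment at which its call begins: read the wrist's pose just before it. There is no depth.
- order.hand_in(): hands the job in; it is judged then, once.
The state is a dict: "t": time; "joint_pos": joint angles; "joint_velocities": joint speeds; "effort": joint torques, N m; "eef_pos": TCP position; "eef_rot": TCP orientation; "ft_force": force on the tool from outside, world axes, zero at the start; "ft_torque": the same for the moment, N m; "width": finger opening in m; "finger_force": force on a finger pad.
Only numpy, scipy, OpenCV 4.12 (cv2) and the standard library are available. Lean on these libraries where they do the work, as an engineer would, in place of code of your own. Each camera call takes 0.05 s, during which the arm holds its last target. There are 200 camera calls.

## Working session

There is one attempt and no reset: what is moved stays moved. The work goes in short steps, Python scripts to look and compute and a tool call to move; the robot and the scene stay as the last step left them, time stands still between calls to the robot, and variables do not carry over. Pictures are saved under pics/ and viewed, at most 10 in all, crops included, and the job is handed in when it is done.

Besides the shell and the picture viewer there is one more tool, called after "Call:" as name(argument=value, ...) on one line, values as JSON. servo_tool: Moves the arm, as the interface text tells. Its arguments: {"type":"object","properties":{"targets":{"type":"string"},"squeeze":{"type":"number"}},"required":["targets"]}

```bash
mkdir -p pics; ls; cat > h.py <<'E'
import numpy as np, cv2
from plant import robot, camera, order
def K(c):
    f=210/np.tan(np.radians(c["vertical_fov"])/2)
    return np.array([[f,0,c["cx"]],[0,f,c["cy"]],[0,0,1.]])
def shot(n,fn=None):
    s=robot.state(); c=camera(n)
    if n=="wrist":
        H=np.array(c["hand_eye"]); Rw=np.array(s["eef_rot"])@H[:3,:3]; tw=np.array(s["eef_rot"])@H[:3,3]+s["eef_pos"]
        c["R"]=Rw.T; c["t"]=-Rw.T@tw
    c["R"]=np.array(c["R"]); c["t"]=np.array(c["t"])
    if fn: cv2.imwrite(fn,cv2.cvtColor(c["color"],cv2.COLOR_RGB2BGR))
    return c
def ray(c,uv,z):
    p=cv2.undistortPoints(np.array(uv,float).reshape(-1,1,2),K(c),np.array(c["distortion"],float)).reshape(-1,2)
    d=np.c_[p,np.ones(len(p))]@c["R"]; o=-c["R"].T@c["t"]
    return o+d*((z-o[2])/d[:,2])[:,None]
def proj(c,X):
    r,_=cv2.Rodrigues(c["R"])
    return cv2.projectPoints(np.array(X,float).reshape(-1,3),r,c["t"],K(c),np.array(c["distortion"],float))[0].reshape(-1,2)
E
python3 - <<'E'
from h import *
s=robot.state();print(s["t"],s["eef_pos"],np.round(s["eef_rot"],3).tolist())
for n in ["scene","side"]:
    c=shot(n,f"pics/{n}0.png"); print(n,-c["R"].T@c["t"])
E
```

```text
pics
0.0 [0.23466437 0.60550076 0.21343271] [[-0.932, 0.361, -0.001], [0.361, 0.932, -0.002], [0.0, -0.002, -1.0]]
scene [1.29254146 0.41885847 1.40303588]
side [ 0.53279145 -1.05999258  0.71919759]
```

View pics/scene0.png

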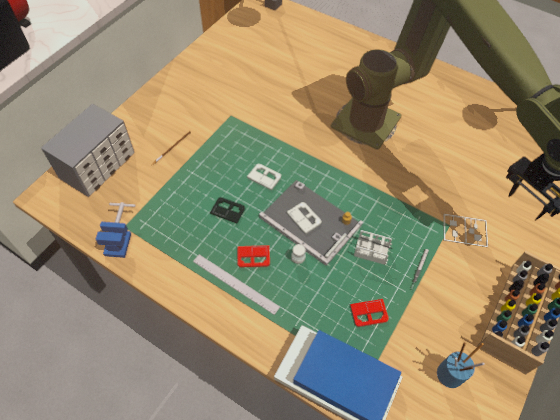

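View pics/side0.png

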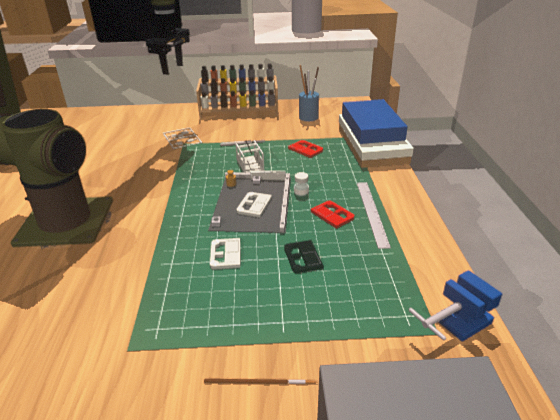

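The panel in the tray is at scene (305,216), side (254,204). Lookalikes are the white spare outside the tray at (265,176), the black one at (228,210), and two red ones at (253,256) and (370,313). I choose the white one in the tray. Next I get rough positions and plan a wrist view.

```bash
python3 - <<'E'
from h import *
c=shot("scene"); d=shot("side")
print(np.round(ray(c,[[305,216],[265,176],[347,215],[299,252],[261,213],[302,183],[359,220],[327,262]],.008),3))
print(np.round(ray(d,[[254,204],[226,253],[230,180],[301,183],[212,230],[216,220]],.008),3))
w=camera("wrist"); print(np.round(w["hand_eye"],3).tolist(),w["vertical_fov"])
im=c["color"][150:290,220:400]; cv2.imwrite("pics/crop0.png",cv2.resize(im[:,:,::-1],None,fx=4,fy=4,interpolation=cv2.INTER_CUBIC))
E
```

```text
[[ 0.498  0.031  0.008]
 [ 0.434 -0.172  0.008]
 [ 0.418  0.146  0.008]
 [ 0.624  0.085  0.008]
 [ 0.569 -0.098  0.008]
 [ 0.389 -0.048  0.008]
 [ 0.413  0.188  0.008]
 [ 0.606  0.177  0.008]]
[[ 0.505  0.032  0.008]
 [ 0.436 -0.177  0.008]
 [ 0.433  0.17   0.008]
 [ 0.644  0.135  0.008]
 [ 0.397 -0.081  0.008]
 [ 0.404 -0.037  0.008]]
[[-0.001, -0.966, -0.258, 0.073], [1.0, -0.001, -0.0, -0.001], [0.0, -0.258, 0.966, -0.17], [0.0, 0.0, 0.0, 1.0]] 61.04662367754337
```

View pics/crop0.png

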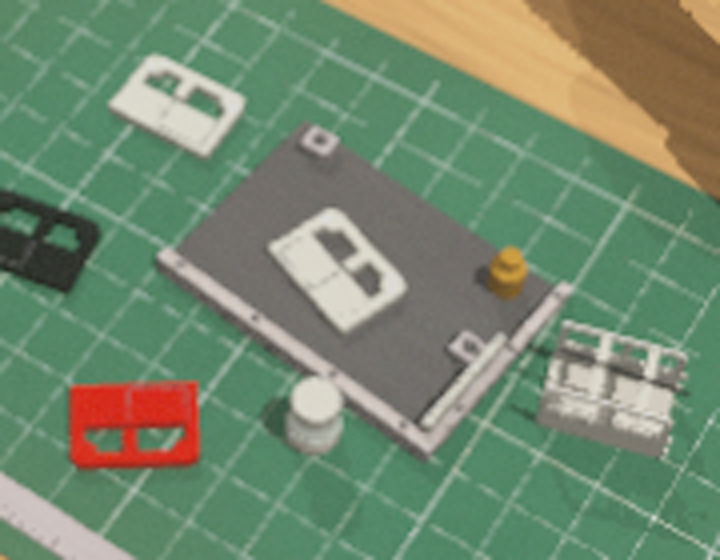

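The crop shows the white panel in the tray: windows face the near side, sill faces the long fence, about 20° askew. The back wall is at crop (465,385), the magnet block at (470,347), the weight at (508,270) and the spare magnet at (320,140). Next: the wrist camera over the jig.

Call:
servo_tool(targets="-207 -222 -17 0 0 -0.12 40;-414 -445 -35 0 0 -0.237 40;-414 -445 -35 0 0 -0.237 40;-414 -445 -35 0 0 -0.237 40;-414 -445 -35 0 0 -0.237 40;-414 -445 -35 0 0 -0.237 40;-414 -445 -35 0 0 -0.237 40;-414 -445 -35 0 0 -0.237 40;-414 -445 -35 0 0 -0.237 40;-414 -445 -35 0 0 -0.237 40")

```text
t: 1.08
eef_pos: [0.3892, 0.2178, 0.2389]
eef_rot: [[-0.991, 0.132, 0.001], [0.132, 0.991, 0.0], [-0.001, 0.0, -1.0]]
ft_force: [1.2, 0.5, 0.1]
width: 0.0406
finger_force: 0.0
```

Call:
servo_tool(targets="0 0 0 0 0 0 40;0 0 0 0 0 0 40")

```text
t: 1.25
eef_pos: [0.3899, 0.218, 0.2389]
eef_rot: [[-0.991, 0.137, 0.001], [0.137, 0.991, 0.001], [-0.001, 0.001, -1.0]]
ft_force: [0.4, 0.1, -0.3]
width: 0.0401
finger_force: 0.0
```

Call:
servo_tool(targets="-94 -167 -11 0 0 0 40;-94 -167 -11 0 0 0 40;-94 -167 -11 0 0 0 40;-94 -167 -11 0 0 0 40;-94 -167 -11 0 0 0 40;-94 -167 -11 0 0 0 40;-94 -167 -11 0 0 0 40;-94 -167 -11 0 0 0 40")

```text
t: 1.92
eef_pos: [0.4599, 0.0431, 0.2492]
eef_rot: [[-0.991, 0.131, -0.001], [0.131, 0.991, 0.001], [0.001, 0.001, -1.0]]
ft_force: [0.4, 0.3, 1.0]
width: 0.0402
finger_force: 0.0
```

```bash
python3 - <<'E'
from h import *
c=shot("wrist","pics/w1.png"); s=robot.state(); print(s["t"],s["eef_pos"])
np.savez("pics/w1.npz",R=c["R"],t=c["t"],vf=c["vertical_fov"],cx=c["cx"],cy=c["cy"],dist=c["distortion"])
E
```

```text
1.9667 [0.45976828 0.04332812 0.24926877]
```

View pics/w1.png

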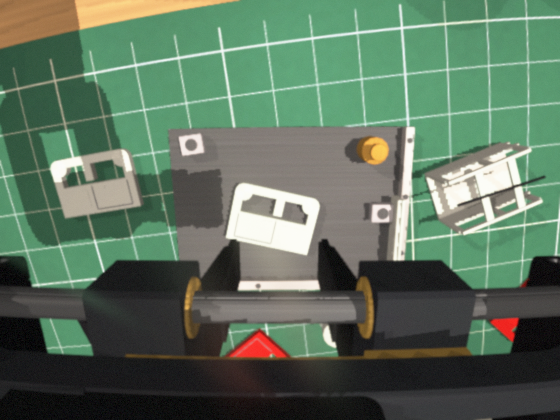

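The wrist view shows the panel at about (275,215), spare magnet (191,145), weight (374,150), magnet block (382,213) and back wall near (400,235). The fingers hide the fence at row 285, so I back off toward the base for a clear view.

Call:
servo_tool(targets="40 0 0 0 0 0 40;80 0 0 0 0 0 40;90 0 0 0 0 0 40;90 0 0 0 0 0 40;90 0 0 0 0 0 40")

```text
t: 2.38
eef_pos: [0.3707, 0.0548, 0.2499]
eef_rot: [[-0.992, 0.13, 0.002], [0.13, 0.992, 0.0], [-0.002, 0.0, -1.0]]
ft_force: [-0.8, -0.1, 0.8]
width: 0.0397
finger_force: 0.0
```

```bash
python3 - <<'E'
from h import *
c=shot("wrist","pics/w2.png"); s=robot.state(); print(s["t"],s["eef_pos"])
import pickle; pickle.dump(c,open("w2.pkl","wb"))
cv2.imwrite("pics/w2c.png",cv2.resize(c["color"][20:270,130:450,::-1],None,fx=2.4,fy=2.4,interpolation=cv2.INTER_CUBIC))
E
```

```text
2.4333 [0.37115741 0.05448294 0.24986071]
```

View pics/w2c.png

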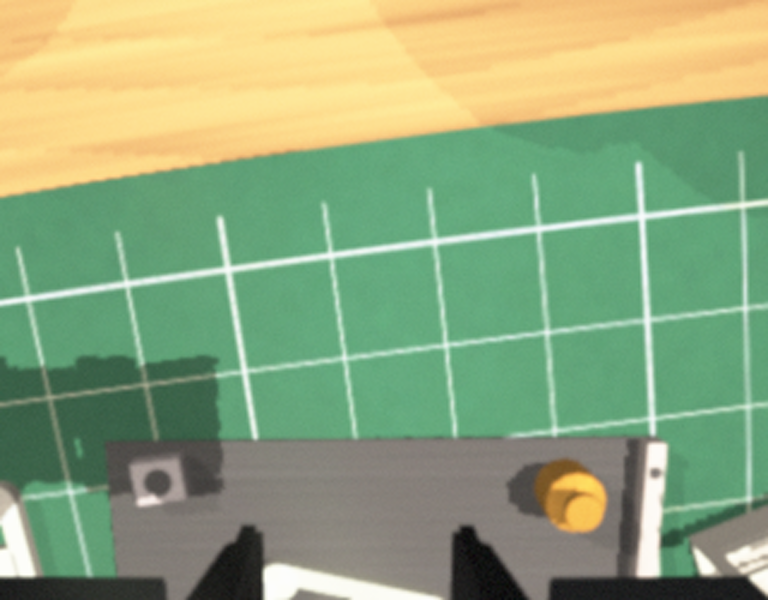

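Wrong way: the scene moved down behind the fingers. I go forward past the first pose instead.

Call:
servo_tool(targets="-40 0 0 0 0 0 40;-80 0 0 0 0 0 40;-120 0 0 0 0 0 40;-160 0 0 0 0 0 40;-190 0 0 0 0 0 40;-190 0 0 0 0 0 40;-190 0 0 0 0 0 40")

```text
t: 3.02
eef_pos: [0.5605, 0.0285, 0.2478]
eef_rot: [[-0.991, 0.133, -0.004], [0.133, 0.991, 0.0], [0.004, -0.0, -1.0]]
ft_force: [-0.4, -0.3, -0.9]
width: 0.0399
finger_force: 0.0
```

```bash
python3 - <<'E'
from h import *
c=shot("wrist","pics/w3.png"); s=robot.state(); print(s["t"],s["eef_pos"])
import pickle; pickle.dump(c,open("w3.pkl","wb"))
cv2.imwrite("pics/w3c.png",cv2.resize(c["color"][0:250,130:450,::-1],None,fx=2.4,fy=2.4,interpolation=cv2.INTER_CUBIC))
E
```

```text
3.0667 [0.55959132 0.02864653 0.24833461]
```

View pics/w3c.png

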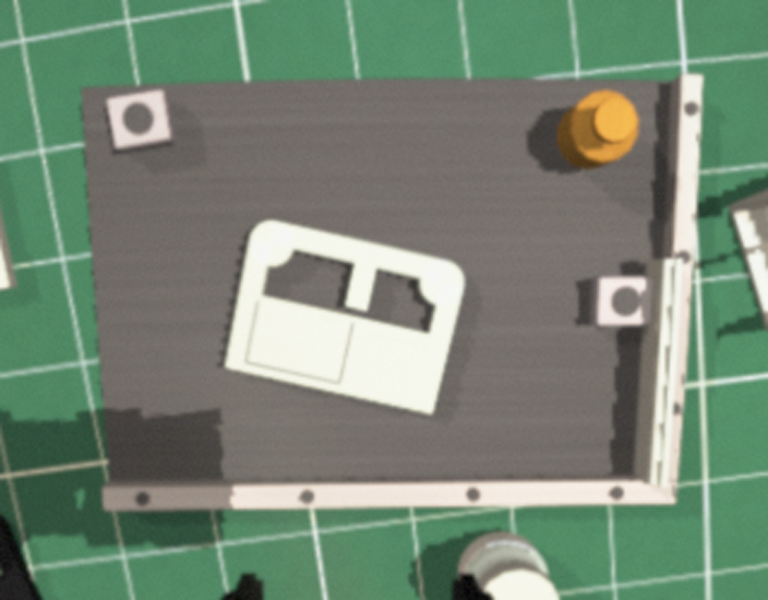

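The clear view (crop, 2.4x) shows: panel sill corners at (225,367) and (433,413), fence inner top edge along row ~483, magnet block (622,302), back wall inner edge near x=650, spare magnet (140,120), weight (600,130). Now I measure them.

```bash
cat >> h.py <<'E'
def white(c):
    im=cv2.resize(c["color"],None,fx=4,fy=4,interpolation=cv2.INTER_CUBIC)
    return im
def cont(c,roi,z,thr=170):
    x0,y0,x1,y1=roi
    m=np.zeros(c["color"].shape[:2],np.uint8); g=c["color"].min(2)
    m[y0:y1,x0:x1]=(g[y0:y1,x0:x1]>thr)
    M=cv2.resize(m*255,None,fx=4,fy=4,interpolation=cv2.INTER_LINEAR)>127
    cs,_=cv2.findContours(M.astype(np.uint8),cv2.RETR_EXTERNAL,cv2.CHAIN_APPROX_NONE)
    k=max(cs,key=cv2.contourArea).reshape(-1,2)
    return ray(c,(k+.5)/4-.5,z)[:,:2], (k+.5)/4-.5
E
python3 - <<'E'
from h import *
import pickle
c=pickle.load(open("w3.pkl","rb"))
g=c["color"].min(2).astype(int)
f=lambda x,y:(130+(x+.5)/2.4-.5,(y+.5)/2.4-.5)
# fence inner top edge: per column subpixel crossing; tray near edge too
pts=[]
for u in range(235,385,3):
    col=g[188:208,u]; d=np.diff(col); k=d.argmax(); pts.append((u,188+k+.5))
P=ray(c,pts,.019)[:,:2]; n=cv2.fitLine(P.astype(np.float32),cv2.DIST_HUBER,0,1e-4,1e-4).ravel()
yv=n[:2]*np.sign(n[1]); xv=np.array([yv[1],-yv[0]]); print("fence dir",yv,"ang",np.arctan2(-yv[0],yv[1]),"res",np.std((P-n[2:])@xv)*1e3)
fx=n[2:]@xv
# tray corners at z=.005: near-right, near-left, right/fence
T=ray(c,[f(82,90),f(665,80)],.005)[:,:2]
print("near edge jig x rel fence (-185 expected)",(T@xv-fx)*1e3,"right edge y",T[0]@yv)
W=ray(c,[f(650,480),f(663,265)],.031)[:,:2]; print("wall inner top y",W@yv, (W@xv-fx)*1e3)
W=ray(c,[f(638,455),f(645,330)],.005)[:,:2]; print("wall foot y",W@yv)
B=ray(c,[f(597,276),f(646,276),f(646,326),f(598,327)],.019)[:,:2]; print("block x",(B@xv-fx)*1e3,"y",B@yv)
S=ray(c,[f(107,97),f(165,90),f(171,146),f(116,150)],.019)[:,:2]; print("spare mag x",(S@xv-fx)*1e3,"y",S@yv)
w=ray(c,[f(600,145)],.02)[:,:2]; print("weight",(w@xv-fx)*1e3,w@yv)
C,k=cont(c,(215,85,330,180),.015)
(cx,cy),sz,a=cv2.minAreaRect((C*1e3).astype(np.float32)); bx=cv2.boxPoints(((cx,cy),sz,a))/1e3
print("panel",cx,cy,sz,a); print("corners jig x",(bx@xv-fx)*1e3,"y",bx@yv)
print("xv",xv,"fx",fx)
s=robot.state();E=np.array(s["eef_pos"]);print("tcp jig",(E[:2]@xv-fx)*1e3,E[:2]@yv,E[2])
E
```

```text
fence dir [0.12179691 0.992555  ] ang -0.12210008 res 0.3436266200118814
near edge jig x rel fence (-185 expected) [-183.44224042 -185.21214752] right edge y -0.028194370825296154
wall inner top y [0.23333675 0.23276697] [  -3.07910044 -101.37165476]
wall foot y [0.23545485 0.23494426]
block x [-96.46409274 -96.55987275 -73.82283259 -73.3480811 ] y [0.20641447 0.22928541 0.23062636 0.20797145]
spare mag x [-177.02314528 -179.04459192 -155.17172521 -154.25010558] y [-0.01288799  0.01314546  0.01469512 -0.01014748]
weight [-153.72922166] [0.20517809]
panel 504.28179931640625 29.558761596679688 (101.27603149414062, 71.51720428466797) 69.7038803100586
corners jig x [-125.11304  -55.5141   -32.21512 -101.814  ] y [0.04970532 0.03325245 0.131812   0.14826488]
xv [ 0.992555   -0.12179691] fx 0.5755913
tcp jig -23.655209244651807 0.09658974900394529 0.2483346081798553
```

Call:
servo_tool(targets="40 -2 0 0 0 -0.005 44;80 -3 20 0 0 -0.01 44;110 -4 50 0 0 -0.01 44;126 -5 80 0 0 -0.01 44;126 -5 115 0 0 -0.01 44;126 -5 150 0 0 -0.01 44;126 -5 180 0 0 -0.01 44;126 -5 200 0 0 -0.01 44;126 -5 200 0 0 -0.01 44;126 -5 200 0 0 -0.01 44")

```text
t: 3.9
eef_pos: [0.4324, 0.0405, 0.0492]
eef_rot: [[-0.993, 0.122, -0.002], [0.122, 0.993, 0.0], [0.002, -0.0, -1.0]]
ft_force: [0.5, -0.3, 0.9]
width: 0.044
finger_force: 0.0
```

```bash
cat >> h.py <<'E'
XV=np.array([0.992555,-0.121797]); YV=np.array([0.121797,0.992555]); FX=.57559; WY=.234
def tcp():
    s=robot.state(); E=np.array(s["eef_pos"]); R=np.array(s["eef_rot"])
    print("t",round(s["t"],2),"jig xy mm",np.round([(E[:2]@XV-FX)*1e3,(E[:2]@YV-WY)*1e3],1),"z",round(E[2]*1e3,1),"yaw of tool y vs jig y",round(float(np.arctan2(-R[:2,1]@XV,R[:2,1]@YV)),4),"F",np.round(s["ft_force"],1),"width",s["width"])
E
python3 -c "
from h import *
tcp();tcp()"
```

```text
t 3.9 jig xy mm [-151.4 -141.2] z 49.2 yaw of tool y vs jig y -0.0003 F [ 0.5 -0.3  0.9] width 0.04398310035312032
t 3.9 jig xy mm [-151.4 -141.2] z 49.2 yaw of tool y vs jig y -0.0003 F [ 0.5 -0.3  0.9] width 0.04398310035312032
```

Call:
servo_tool(targets="0 0 20 0 0 0 44;0 0 35 0 0 0 44;0 0 40 0 0 0 44;0 0 40 0 0 0 44;0 0 40 0 0 0 44")

```text
t: 4.32
eef_pos: [0.4349, 0.0402, 0.0113]
eef_rot: [[-0.992, 0.122, 0.003], [0.122, 0.992, -0.0], [-0.003, 0.0, -1.0]]
ft_force: [-0.7, -0.2, -0.4]
width: 0.0444
finger_force: 0.0
```

Call:
servo_tool(targets="-8 0 0 0 0 0 44;-14 0 0 0 0 0 44;-18 0 0 0 0 0 44;-22 0 0 0 0 0 44;-26 0 0 0 0 0 44;-30 0 0 0 0 0 44;-34 0 0 0 0 0 44;-38 0 0 0 0 0 44;-42 0 0 0 0 0 44;-46 0 0 0 0 0 44")

```text
t: 5.15
eef_pos: [0.4797, 0.0345, 0.0095]
eef_rot: [[-0.992, 0.123, -0.0], [0.123, 0.992, 0.0], [0.0, -0.0, -1.0]]
ft_force: [0.6, -0.3, 0.6]
width: 0.0441
finger_force: 0.1
```

Call:
servo_tool(targets="-3 0 0 0 0 0 44;-6 0 0 0 0 0 44;-9 0 0 0 0 0 44;-12 0 0 0 0 0 44;-15 0 0 0 0 0 44;-17 0 0 0 0 0 44;-18 0 0 0 0 0 44;-19 0 0 0 0 0 44;-20 0 0 0 0 0 44;-20 0 0 0 0 0 44")

```text
t: 5.98
eef_pos: [0.4994, 0.0321, 0.0096]
eef_rot: [[-0.992, 0.122, 0.0], [0.122, 0.992, -0.0], [-0.0, -0.0, -1.0]]
ft_force: [-0.3, 0.4, 0.1]
width: 0.0441
finger_force: 0.0
```

```bash
python3 - <<'E'
from h import *
import pickle
tcp()
c=shot("scene"); d=shot("side")
for c in (c,d):
    p=proj(c,[*(np.r_[XV*FX+YV*WY+XV*-.035+YV*-.14,.015],)]); print(p)
im=c["color"]; u,v=p[0].astype(int); cv2.imwrite("pics/s1.png",cv2.resize(im[v-60:v+60,u-80:u+80,::-1],None,fx=4,fy=4,interpolation=cv2.INTER_CUBIC))
E
```

```text
t 5.98 jig xy mm [ -83.8 -141.3] z 9.6 yaw of tool y vs jig y -0.0007 F [-0.3  0.4  0.1] width 0.044070794198950866
[[296.38100041 225.13846602]]
[[269.61388808 202.17026216]]
```

View pics/s1.png

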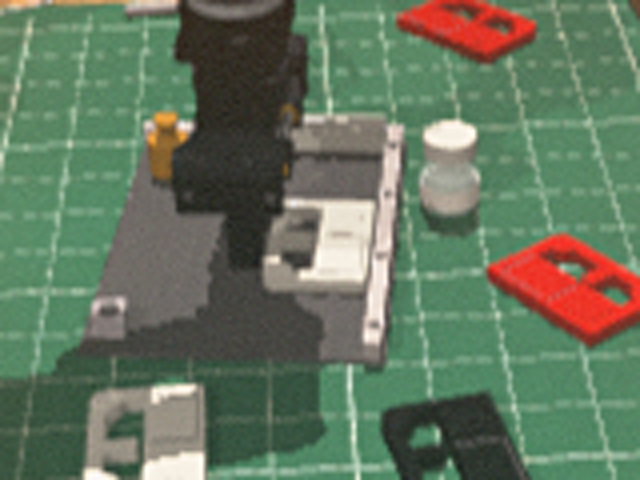

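The side view shows the panel squared to the fingers, with a small gap left to the fence (crop x 372 vs 385). I continue gently and watch the force.

Call:
servo_tool(targets="-1 0 0 0 0 0 44;-2 0 0 0 0 0 44;-3 0 0 0 0 0 44;-3.5 0 0 0 0 0 44;-4 0 0 0 0 0 44;-4 0 0 0 0 0 44")

```text
t: 6.58
eef_pos: [0.5025, 0.0316, 0.0094]
eef_rot: [[-0.992, 0.122, -0.002], [0.122, 0.992, 0.0], [0.002, -0.0, -1.0]]
ft_force: [-2.0, -1.0, 2.1]
width: 0.0436
finger_force: 1.4
```

Call:
servo_tool(targets="-0.5 0 0 0 0 0 44;-1 0 0 0 0 0 44;-1.5 0 0 0 0 0 44;-2 0 0 0 0 0 44;-2 0 0 0 0 0 44")

```text
t: 7.0
eef_pos: [0.5027, 0.0317, 0.0088]
eef_rot: [[-0.992, 0.122, -0.006], [0.122, 0.992, 0.001], [0.006, -0.0, -1.0]]
ft_force: [-8.2, 1.3, 5.7]
width: 0.044
finger_force: 4.2
```

Seated against the fence at about 8 N. I back off and lift to the viewing pose.

Call:
servo_tool(targets="8 0 0 0 0 0 44;18 0 0 0 0 0 44;18 0 -30 0 0 0 44;18 0 -70 0 0 0 44;10 0 -110 0 0 0 44;-20 0 -150 0 0 0 44;-55 0 -190 0 0 0 44;-55 0 -225 0 0 0 44;-55 0 -240 0 0 0 44;-55 0 -240 0 0 0 44")

```text
t: 7.83
eef_pos: [0.5637, 0.0244, 0.2578]
eef_rot: [[-0.992, 0.123, 0.014], [0.123, 0.992, -0.001], [-0.014, 0.001, -1.0]]
ft_force: [-0.2, -0.2, 0.5]
width: 0.0437
finger_force: 0.0
```

```bash
cat >> h.py <<'E'
def fit(pix,z,c):
    P=ray(c,pix,z)[:,:2]; n=cv2.fitLine(P.astype(np.float32),cv2.DIST_HUBER,0,1e-4,1e-4).ravel(); return n
def panel(c,yc):
    X=lambda x,y:np.r_[XV*(FX+x)+YV*(WY+y),.015]
    q=proj(c,[X(-.085,yc-.065),X(-.085,yc+.065),X(.0,yc+.065),X(.0,yc-.065)])
    x0,y0=np.floor(q.min(0)).astype(int); x1,y1=np.ceil(q.max(0)).astype(int)
    C,k=cont(c,(x0,y0,x1,y1),.015); J=np.c_[C@XV-FX,C@YV-WY]*1e3
    return J
E
python3 - <<'E'
from h import *
import pickle
tcp(); c=shot("wrist","pics/w4.png"); pickle.dump(c,open("w4.pkl","wb"))
J=panel(c,-.143); print(J.min(0),J.max(0)); r=cv2.minAreaRect(J.astype(np.float32)); print(r)
cv2.imwrite("pics/w4c.png",cv2.resize(c["color"][0:250,130:450,::-1],None,fx=2.4,fy=2.4,interpolation=cv2.INTER_CUBIC))
E
```

```text
t 7.83 jig xy mm [ -19.  -141.1] z 257.8 yaw of tool y vs jig y -0.0009 F [-0.2 -0.2  0.5] width 0.043680339255693756
[ -70.39703244 -187.03571373] [ -0.48463105 -85.99226264]
((-35.44112777709961, -136.50845336914062), (101.02629852294922, 69.7958984375), 89.92330169677734)
```

View pics/w4c.png

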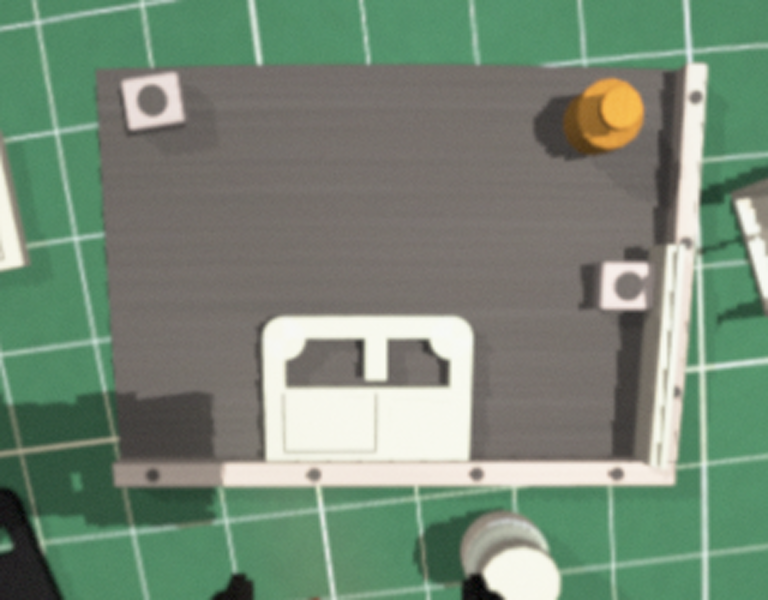

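The panel is flush along the fence (sill at crop row 461, x −0.5 to −70 mm), front edge at y = −187, 86 mm to go. I check joint 6 before the quarter turn.

```bash
python3 -c "
from h import *
print(np.round(robot.state()['joint_pos'],2))"
```

```text
[-0.05 -0.1   1.81  0.    1.42 -1.5 ]
```

Call:
servo_tool(targets="5 -30 20 0 0 0.12 22;13 -60 40 0 0 0.24 22;13 -74 60 0 0 0.36 22;13 -74 80 0 0 0.48 22;13 -74 100 0 0 0.6 22;13 -74 100 0 0 0.72 22;13 -74 100 0 0 0.84 22;13 -74 100 0 0 0.96 22;13 -74 100 0 0 1.08 22;13 -74 100 0 0 1.2 22")

```text
t: 8.72
eef_pos: [0.5361, -0.0468, 0.1474]
eef_rot: [[-0.24, 0.971, -0.002], [0.971, 0.24, 0.0], [0.001, -0.002, -1.0]]
ft_force: [-0.9, 0.2, -0.5]
width: 0.0221
finger_force: 0.0
```

Call:
servo_tool(targets="0 0 10 0 0 0.12 22;0 0 20 0 0 0.24 22;0 0 40 0 0 0.371 22;0 0 70 0 0 0.371 22;0 0 100 0 0 0.371 22;0 0 100 0 0 0.371 22;0 0 100 0 0 0.371 22")

```text
t: 9.3
eef_pos: [0.5347, -0.0466, 0.0467]
eef_rot: [[0.123, 0.992, -0.006], [0.992, -0.123, 0.001], [0.0, -0.006, -1.0]]
ft_force: [0.3, -0.1, 0.7]
width: 0.0221
finger_force: 0.0
```

```bash
python3 -c "
from h import *
tcp()"
```

```text
t 9.3 jig xy mm [ -39.2 -215.1] z 46.7 yaw of tool y vs jig y -1.5716 F [ 0.3 -0.1  0.7] width 0.022075024879823584
```

Call:
servo_tool(targets="0 5 15 0 0 0 22;0 5 30 0 0 0 22;0 5 37 0 0 0 22;0 5 37 0 0 0 22;0 5 37 0 0 0 22;0 5 37 0 0 0 22")

```text
t: 9.8
eef_pos: [0.5437, -0.048, 0.0141]
eef_rot: [[0.123, 0.992, 0.002], [0.992, -0.123, -0.0], [-0.0, 0.002, -1.0]]
ft_force: [-0.1, 0.1, 1.2]
width: 0.0219
finger_force: 0.0
```

```bash
python3 -c "
from h import *
tcp()"
```

```text
t 9.8 jig xy mm [ -30.1 -215.4] z 14.1 yaw of tool y vs jig y -1.5717 F [-0.1  0.1  1.2] width 0.021948806615117424
```

Call:
servo_tool(targets="0 -1 2 0 0 0 22;0 -2 4 0 0 0 22;0 -2 4 0 0 0 22;0 -2 4 0 0 0 22")

```text
t: 10.13
eef_pos: [0.5406, -0.0476, 0.0086]
eef_rot: [[0.123, 0.992, -0.0], [0.992, -0.123, -0.0], [-0.0, -0.0, -1.0]]
ft_force: [0.6, -0.2, 0.8]
width: 0.0219
finger_force: 0.0
```

```bash
python3 -c "
from h import *
tcp()"
```

```text
t 10.13 jig xy mm [ -33.2 -215.4] z 8.6 yaw of tool y vs jig y -1.5717 F [ 0.6 -0.2  0.8] width 0.021892256887394292
```

Call:
servo_tool(targets="6 0 0 0 0 0 22;12 0 0 0 0 0 22;16 0 0 0 0 0 22;20 0.2 0 0 0 0 22;24 0.4 0 0 0 0 22;29 0.6 0 0 0 0 22;34 0.8 0 0 0 0 22;39 1 0 0 0 0 22;44 1.2 0 0 0 0 22;48 1.4 0 0 0 0 22")

```text
t: 10.97
eef_pos: [0.5481, 0.0005, 0.0086]
eef_rot: [[0.122, 0.992, -0.0], [0.992, -0.122, 0.0], [0.0, -0.0, -1.0]]
ft_force: [0.1, -0.2, 0.2]
width: 0.0219
finger_force: 0.1
```

Call:
servo_tool(targets="4 0.2 0 0 0 0 22;9 0.4 0 0 0 0 22;14 0.6 0 0 0 0 22;19 0.8 0 0 0 0 22;24 1 0 0 0 0 22;29 1.2 0 0 0 0 22;34 1.4 0 0 0 0 22;38 1.6 0 0 0 0 22;41 1.8 0 0 0 0 22;42 1.8 0 0 0 0 22")

```text
t: 11.8
eef_pos: [0.5551, 0.0418, 0.0086]
eef_rot: [[0.122, 0.993, 0.0], [0.993, -0.122, 0.0], [0.0, 0.0, -1.0]]
ft_force: [0.2, -0.1, 0.1]
width: 0.0221
finger_force: 0.1
```

```bash
python3 -c "
from h import *
tcp()
c=shot('side'); u,v=proj(c,np.r_[XV*(FX-.035)+YV*(WY-.06),.015])[0].astype(int)
cv2.imwrite('pics/s2.png',cv2.resize(c['color'][v-60:v+60,u-80:u+80,::-1],None,fx=4,fy=4,interpolation=cv2.INTER_CUBIC))"
```

```text
t 11.8 jig xy mm [ -29.7 -124.9] z 8.6 yaw of tool y vs jig y -1.5712 F [ 0.2 -0.1  0.1] width 0.022053913552177944
```

View pics/s2.png

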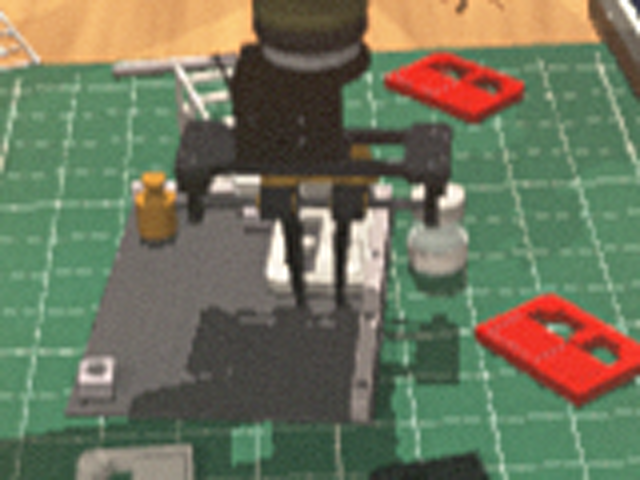

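The side view shows both fingers behind the panel's front edge (crop y 290), panel along the fence and entering the slot. I finish slowly.

Call:
servo_tool(targets="2 0.1 0 0 0 0 22;4 0.2 0 0 0 0 22;6 0.3 0 0 0 0 22;8 0.4 0 0 0 0 22;10 0.5 0 0 0 0 22;11 0.5 0 0 0 0 22;12 0.5 0 0 0 0 22;13 0.5 0 0 0 0 22;14 0.5 0 0 0 0 22;14 0.5 0 0 0 0 22")

```text
t: 12.68
eef_pos: [0.5571, 0.0547, 0.0086]
eef_rot: [[0.122, 0.993, -0.0], [0.993, -0.122, -0.001], [-0.001, -0.0, -1.0]]
ft_force: [-0.9, -2.5, -0.3]
width: 0.0223
finger_force: 1.5
```

Call:
servo_tool(targets="0.5 0 0 0 0 0 22;1 0 0 0 0 0 22;1.5 0 0 0 0 0 22;2 0 0 0 0 0 22;2 0 0 0 0 0 22")

```text
t: 13.1
eef_pos: [0.5572, 0.0549, 0.0086]
eef_rot: [[0.122, 0.993, -0.001], [0.993, -0.122, -0.004], [-0.005, -0.0, -1.0]]
ft_force: [-2.1, -9.3, 1.5]
width: 0.022
finger_force: 5.1
```

```bash
python3 -c "
from h import *
tcp()"
```

```text
t 13.1 jig xy mm [ -29.2 -111.7] z 8.6 yaw of tool y vs jig y -1.5707 F [-2.1 -9.3  1.5] width 0.0219504301133641
```

Butted at about 9 N. I retreat, lift and inspect.

Call:
servo_tool(targets="-8 -1 0 0 0 0 22;-20 -1 0 0 0 0 22;-25 -1 -30 0 0 0 22;-30 -1 -70 0 0 0 22;-30 -1 -110 0 0 0 22;-30 -1 -150 0 0 0 22;-30 -1 -190 0 0 0 22;-30 -1 -220 0 0 0 22;-30 -1 -220 0 0 0 22;-30 -1 -220 0 0 0 22")

```text
t: 13.93
eef_pos: [0.5541, 0.0272, 0.2316]
eef_rot: [[0.123, 0.992, 0.006], [0.992, -0.123, 0.001], [0.001, 0.006, -1.0]]
ft_force: [-0.9, -0.2, 0.4]
width: 0.022
finger_force: 0.0
```

```bash
python3 - <<'E'
from h import *
tcp(); c=shot("wrist")
J=panel(c,-.05-.001); 
print(J.min(0),J.max(0))
X=lambda x,y,z:np.r_[XV*(FX+x)+YV*(WY+y),z]
print(proj(c,[X(0,0,.015),X(-.07,-.1,.015),X(0,-.1,.015),X(-.07,0,.015)]).round(1).tolist())
cv2.imwrite("pics/w5c.png",cv2.resize(c["color"][60:260,150:410,::-1],None,fx=3,fy=3,interpolation=cv2.INTER_CUBIC))
E
```

```text
t 13.93 jig xy mm [ -28.9 -139.5] z 231.6 yaw of tool y vs jig y -1.572 F [-0.9 -0.2  0.4] width 0.021962416221135088
[ -71.5420805 -115.7263996] [ 1.69813452 -0.69866845]
[[306.2, 47.9], [240.0, 146.0], [305.0, 145.8], [237.8, 48.1]]
```

View pics/w5c.png

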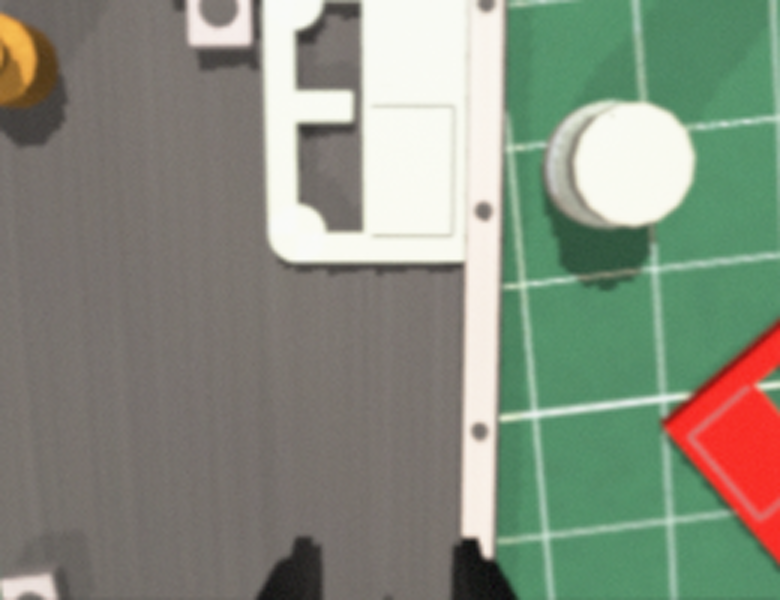

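The panel lies flush along the fence and inside the slot; the crop cut off its wall end. I check that end numerically with intensity profiles and edge fits.

```bash
python3 - <<'E'
from h import *
c=shot("wrist"); g=c["color"].min(2).astype(np.float32)
X=lambda x,y,z=.015:np.r_[XV*(FX+x)+YV*(WY+y),z]
def prof(pts): 
    q=proj(c,pts).astype(np.float32); return cv2.remap(g,q[:,0].reshape(1,-1),q[:,1].reshape(1,-1),cv2.INTER_LINEAR).ravel()
ys=np.arange(-14,16,1.)
print(ys.astype(int).tolist())
for x in (-.008,-.03,-.05,-.066): print("x",x,prof([X(x,y/1e3) for y in ys]).astype(int).tolist())
xs=np.arange(-8,6,1.)
for y in (-.09,-.05,-.01): print("fence y",y,prof([X(x/1e3,y) for x in xs]).astype(int).tolist())
# front edge & roof edge
ff=np.arange(-110,-92,.25)
for x in (-.055,-.04,-.02,-.006):
    p=prof([X(x,y/1e3) for y in ff]); print("front at",x,ff[np.diff(p).argmax()])
rr=np.arange(-76,-64,.25)
for y in (-.085,-.05,-.04): 
    p=prof([X(x/1e3,y) for x in rr]); print("roof at",y,rr[np.diff(p).argmax()])
E
```

```text
[-14, -13, -12, -11, -10, -9, -8, -7, -6, -5, -4, -3, -2, -1, 0, 1, 2, 3, 4, 5, 6, 7, 8, 9, 10, 11, 12, 13, 14, 15]
x -0.008 [244, 243, 243, 243, 243, 240, 218, 179, 159, 154, 152, 152, 146, 125, 113, 126, 170, 222, 234, 216, 178, 197, 233, 241, 238, 230, 225, 221, 222, 224]
x -0.03 [243, 243, 244, 243, 241, 228, 194, 164, 155, 154, 154, 153, 147, 129, 111, 118, 166, 220, 223, 193, 180, 205, 235, 241, 238, 230, 224, 220, 220, 216]
x -0.05 [125, 143, 173, 211, 234, 225, 187, 160, 154, 153, 153, 153, 144, 121, 113, 129, 173, 222, 236, 232, 224, 227, 238, 242, 236, 227, 223, 222, 221, 216]
x -0.066 [247, 247, 247, 246, 242, 227, 192, 163, 154, 150, 143, 127, 110, 103, 103, 121, 172, 217, 222, 192, 177, 214, 238, 241, 236, 226, 222, 221, 221, 218]
fence y -0.09 [238, 236, 225, 210, 224, 236, 236, 224, 218, 225, 233, 234, 234, 233]
fence y -0.05 [242, 239, 228, 220, 226, 238, 238, 228, 215, 230, 238, 238, 237, 235]
fence y -0.01 [243, 243, 243, 243, 243, 243, 238, 226, 220, 225, 226, 206, 170, 143]
front at -0.055 -100.75
front at -0.04 -101.0
front at -0.02 -100.75
front at -0.006 -101.0
roof at -0.085 -71.25
roof at -0.05 -71.75
roof at -0.04 -71.5
```

```bash
python3 -c "
from h import *
print(order.hand_in())"
```

```text
the job is handed in; nothing more can be done
None
```

I pushed the panel square against the fence, slid it through the slot until it butted the back wall at about 9 N, and handed the job in at about 14 s; the last images show it flush with fence and wall to within about 1 mm, and I saw nothing else moved but did not measure the other objects afterwards.

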